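# Tray up the good mini moon cakes for sealing

## Robot

A 6-joint arm with a two-finger parallel gripper is mounted at the origin on the work surface; the furniture and walls round the work are solid. World frame = base frame: x ahead of the robot, y to its left, z up, the work surface at z = 0. Lengths are in m, angles in rad, forces in N, time in s.
With the tool pointing down it reaches from about 0.3 to 0.775 m from the base axis. Payload 14.6 kg.
Tool frame: the origin (TCP) lies midway between the tips of the shut fingers; the grasp point (between the pads) lies 19 mm behind it; z points along the fingers, y is the direction in which the jaws open and shut (so a half turn about z gives the same grasp; the last joint's range is limited). The gripper opens to 85 mm and grips with 20 to 120 N. Pads are 22 mm wide; open, the fingers measure 114 mm over their backs; the gripper's body (76 mm by 85 mm) begins 54 mm behind the grasp point. The pads swing forward as they close: fully open they stand 13 mm farther back than shut.
Start: joints at [1.173, 0.3, 1.521, -0, 1.321, -0.067], TCP at [0.179, 0.52, 0.231] pointing down, gripper open.
Joint ranges: [-3.03, 3.03], [-0.79, 2.21], [0.23, 2.52], [-1.04, 4.18], [0, 3.07], [-2.55, 2.55]. Speed limits (rad/s): [2.22, 2.22, 2.57, 3.14, 3.14, 3.14].

## Interface

Orientations are given as [roll, pitch, yaw] about the fixed x, y, z axes, in that order (R = Rz(yaw) Ry(pitch) Rx(roll)).
In Python, from plant import bot gives the robot as it stands.
- The arm moves only by the tool move_arm, never from a script. Its argument "deltas" is a list of rows, each a list of 7 numbers: the gripper's target within -1 to 1 (shut at 1, half-way at 0, fully open at -1), then the shift along the tool's x, y, z in cm, then the turn, a rotation vector about the tool's x, y, z in rad. In form: [[hand, dx, dy, dz, ax, ay, az], ...]. A call has 1 to 10 rows; each row is the pose to reach, as a shift and turn from the pose commanded when the call began, along the tool's axes at that moment; what a row does not reach only later rows make up. A row lasts 1/10 s, in which the tool goes at most 50 mm and 8.59 degrees, less where a joint would pass 70% of its speed; a pose out of reach is approached as far as the arm can. A call with a gripper value outside its range is refused whole. The fingers move at their own pace and stop on an object; "grip_force" is the grip in N (left out, the last holds). Time passes only in rows, so rows that repeat a pose let the fingers close. It gives the time, the measured TCP pose, the force and the opening at its end, in the units of the state.
- bot.state(): the state, without advancing time (a new reading comes with each control period).
- bot.capture(name): name is "scene" or "top" or "wrist"; returns a dict with "image" (384x512x3 uint8, blue, green, red), "fx", "fy", "cx", "cy" (pixels), "D" ([k1, k2, p1, p2, k3] as OpenCV has them; the pictures are not rectified), "rvec" (rotation vector, rad) and "tvec" (3), from world to camera coordinates, as OpenCV has them. Camera axes: x right, y down, z forward; pixel columns grow to the right and rows downward; lengths in m; the calibration is good to about 2 mm. A picture is of the moment at which its call begins. There is no depth.
- bot.sign_off(): hands the job in, once; it reports no verdict.
Trained networks look in the newest picture that a camera, given by its name, has taken for a name from the list of things; names that differ only in an ending like _2 or _b are one class to them, and where a whole thing is asked for, a point or a joint stands for the part that bears it (a point fixed in the world has none). Each returns a list of dicts, best first, with "confidence" (0 to 1); they miss things now and then, are a little off and sometimes report something else, mostly with a low value. They report only what shows in the picture. A call takes as long as a camera call.
- bot.regions_of(camera, query): "region" (384x512 bool, what is visible of it) and "extent" ([left, top, right, bottom] in pixels, round what is visible of it).
The state is a dict: "time": time; "joint_positions": joint angles; "joint_vel": joint speeds; "effort": joint torques, N m; "ee_pos": TCP position; "tool_rot": TCP orientation; "wrist_force": force on the tool from outside, world axes, zero at the start; "wrist_torque": the same for the moment, N m; "finger_gap": finger opening in m.
Only numpy, scipy, OpenCV 4.12 (cv2) and the standard library are available. Lean on these libraries where they do the work, as an engineer would, in place of code of your own. Each camera call takes 0.05 s, during which the arm holds its last target.

## Task

Get the good mini moon cakes ready for the bag sealer: move the four golden ones from the baking pan into the red plastic trays, one cake to a tray, round cakes in the round trays and square cakes in the square ones, each seated flat on the tray's floor with its pattern up. Set every cake down gently rather than dropping it, leave the two scorched cakes standing where they are on the pan, and leave the trays standing about where they are.

Things in the scene. Friction and masses are not known exactly. Their poses are not given: they have to be found in the camera images.
- round_cake_a: round mini moon cake, fluted side, pressed flower on top, evenly golden all over; diameter 57 mm, 31 mm high (the lowest 3 mm bevelled in by 2 mm), 60 g. Stands on the pan's parchment. Origin: centre of its underside; z axis up; its yaw does not matter. The dark baking pan (210 x 320 mm, rim 15 mm high, fixed) is lined with parchment whose top is 5.5 mm above the table; its six cakes stand in two rows of three about 105 mm apart, places shuffled
- round_cake_b: round mini moon cake, fluted side, pressed flower on top, evenly golden all over; diameter 57 mm, 31 mm high (the lowest 3 mm bevelled in by 2 mm), 60 g. Stands on the pan's parchment. Origin: centre of its underside; z axis up; its yaw does not matter
- square_cake_a: square mini moon cake with rounded corners, fluted sides, pressed flower on top, evenly golden all over; 49 x 49 mm, 31 mm high (about 64 mm across the corners; the lowest 2 mm set in by 2 mm), 60 g. Stands on the pan's parchment, turned at random. Origin: centre of its underside; x and y axes square to its sides, z up
- square_cake_b: square mini moon cake with rounded corners, fluted sides, pressed flower on top, evenly golden all over; 49 x 49 mm, 31 mm high (about 64 mm across the corners; the lowest 2 mm set in by 2 mm), 60 g. Stands on the pan's parchment, turned at random. Origin: centre of its underside; x and y axes square to its sides, z up
- scorched_round_cake: round mini moon cake, fluted side, pressed flower on top, scorched: dark brown to black all over; diameter 57 mm, 31 mm high (the lowest 3 mm bevelled in by 2 mm), 60 g. Stands on the pan's parchment. Origin: centre of its underside; z axis up; its yaw does not matter
- scorched_square_cake: square mini moon cake with rounded corners, fluted sides, pressed flower on top, scorched: dark brown to black all over; 49 x 49 mm, 31 mm high (about 64 mm across the corners; the lowest 2 mm set in by 2 mm), 60 g. Stands on the pan's parchment, turned at random. Origin: centre of its underside; x and y axes square to its sides, z up
- round_tray_a: deep red plastic single-cake tray, loose on the table, 35 g, with a round open pocket, 14 mm high over all: floor 2 mm thick and 60.5 mm wide, walls flaring outward to a 76 mm wide opening at the rim 14 mm up, 84 mm over the flange. Cake slides down the flare and sits on the floor, standing 19 mm proud of the rim. Origin: centre of its underside on the table; z axis up
- round_tray_b: deep red plastic single-cake tray, loose on the table, 35 g, with a round open pocket, 14 mm high over all: floor 2 mm thick and 60.5 mm wide, walls flaring outward to a 76 mm wide opening at the rim 14 mm up, 84 mm over the flange. Cake slides down the flare and sits on the floor, standing 19 mm proud of the rim. Origin: centre of its underside on the table; z axis up
- square_tray_a: deep red plastic single-cake tray, loose on the table, 35 g, with a square open pocket, 14 mm high over all: floor 2 mm thick and 52.5 mm wide, walls flaring outward to a 68 mm wide opening at the rim 14 mm up, 76 mm over the flange. Cake slides down the flare and sits on the floor, standing 19 mm proud of the rim. Origin: centre of its underside on the table; x and y axes square to its sides (all four sides alike); z axis up
- square_tray_b: deep red plastic single-cake tray, loose on the table, 35 g, with a square open pocket, 14 mm high over all: floor 2 mm thick and 52.5 mm wide, walls flaring outward to a 68 mm wide opening at the rim 14 mm up, 76 mm over the flange. Cake slides down the flare and sits on the floor, standing 19 mm proud of the rim. Origin: centre of its underside on the table; x and y axes square to its sides (all four sides alike); z axis up

How it is judged:
At the end, for the whole second after the job is handed in: Each golden cake rests in its own tray of its shape, within 8 mm of the tray's centre, at most 4 mm off its floor, level to 0.12 rad, pattern up. Trays stand level within 50 mm, scorched cakes upright within 25 mm, of where they were ((((horizontal distance between round_cake_a and round_tray_a below 0.008 m and z of round_cake_a in the frame of round_tray_a between -0.002 and 0.006 m) and (horizontal distance between round_cake_b and round_tray_b below 0.008 m and z of round_cake_b in the frame of round_tray_b between -0.002 and 0.006 m)) or ((horizontal distance between round_cake_a and round_tray_b below 0.008 m and z of round_cake_a in the frame of round_tray_b between -0.002 and 0.006 m) and (horizontal distance between round_cake_b and round_tray_a below 0.008 m and z of round_cake_b in the frame of round_tray_a between -0.002 and 0.006 m))) and (((horizontal distance between square_cake_a and square_tray_a below 0.008 m and z of square_cake_a in the frame of square_tray_a between -0.002 and 0.006 m) and (horizontal distance between square_cake_b and square_tray_b below 0.008 m and z of square_cake_b in the frame of square_tray_b between -0.002 and 0.006 m)) or ((horizontal distance between square_cake_a and square_tray_b below 0.008 m and z of square_cake_a in the frame of square_tray_b between -0.002 and 0.006 m) and (horizontal distance between square_cake_b and square_tray_a below 0.008 m and z of square_cake_b in the frame of square_tray_a between -0.002 and 0.006 m))) and angle between each of round_cake_a, round_cake_b, square_cake_a, square_cake_b, round_tray_a, round_tray_b, square_tray_a, square_tray_b's own z axis and vertical below 0.12 rad and linear speed of each of round_cake_a, round_cake_b, square_cake_a, square_cake_b below 0.02 m/s and height (world z) of round_tray_a between -0.01 and 0.01 m and distance of each of round_tray_a, round_tray_b, square_tray_a, square_tray_b from where it was at the start of the episode below 0.05 m and height (world z) of round_tray_b between -0.01 and 0.01 m and height (world z) of square_tray_a between -0.01 and 0.01 m and height (world z) of square_tray_b between -0.01 and 0.01 m and distance of each of scorched_round_cake, scorched_square_cake from where it was at the start of the episode below 0.025 m and angle between each of scorched_round_cake, scorched_square_cake's own z axis and vertical below 0.2 rad); the robot touches nothing.
It fails at once if a golden cake is dropped: loose from the fingers with its underside more than 35 mm above the table ((height (world z) of round_cake_a above 0.035 m and contact force between round_cake_a and the fingers below 0.01 N) or (height (world z) of round_cake_b above 0.035 m and contact force between round_cake_b and the fingers below 0.01 N) or (height (world z) of square_cake_a above 0.035 m and contact force between square_cake_a and the fingers below 0.01 N) or (height (world z) of square_cake_b above 0.035 m and contact force between square_cake_b and the fingers below 0.01 N)).
It fails at once if a scorched cake is pushed or lifted more than 25 mm from its place (distance of any of scorched_round_cake, scorched_square_cake from where it was at the start of the episode above 0.025 m).
It fails at once if a tray is knocked or carried more than 50 mm from its place (distance of any of round_tray_a, round_tray_b, square_tray_a, square_tray_b from where it was at the start of the episode above 0.05 m).
It also fails if it takes over 96 s, if anything falls off the work surface, if the arm or the gripper's body presses on something with over 40 N, if the wrist force passes 120 N, or if a joint passes its speed limit or range.

## Working session

There is one attempt and no reset: what is moved stays moved. The work goes in short steps, Python scripts to look and compute and a tool call to move; the robot and the scene stay as the last step left them, time stands still between calls to the robot, and variables do not carry over. Pictures are saved under pics/ and viewed, and the job is handed in when it is done.

Besides the shell and the picture viewer there is one more tool, called as a command line: name --pt "numbers of a row" for each row, then --argument value for the rest. move_arm: Moves the arm, as the interface text tells. Its arguments: {"type":"object","properties":{"deltas":{"type":"array"},"grip_force":{"type":"number"}},"required":["deltas"]}

```bash
ls; mkdir -p pics; python3 - <<'E'
from plant import bot
import cv2
for n in ["top","scene"]:
    c=bot.capture(n); cv2.imwrite(f"pics/{n}0.png",c["image"])
    print(n,{k:c[k] for k in c if k!="image"})
s=bot.state(); print(s)
E
```

```text
pics
top {'fx': 360.7328896595479, 'fy': 360.7328896595479, 'cx': 253.49452135028645, 'cy': 192.26317072508292, 'D': array([-0.00707321,  0.        ,  0.        ,  0.        ,  0.        ]), 'rvec': array([ 2.18734754, -2.17629632,  0.10553644]), 'tvec': array([-0.04271899,  0.46612463,  1.12129609])}
scene {'fx': 373.6385890624043, 'fy': 373.6385890624043, 'cx': 251.81564307058073, 'cy': 187.27495618641188, 'D': array([0.03780207, 0.        , 0.        , 0.        , 0.        ]), 'rvec': array([ 2.26731302, -0.83483467,  0.3036836 ]), 'tvec': array([-0.37490405,  0.22484872,  0.98845373])}
{'time': 0.1, 'joint_positions': array([ 1.17338510e+00,  3.00443996e-01,  1.52151137e+00,  6.80912988e-06,
        1.32071311e+00, -6.65962503e-02]), 'joint_vel': array([-7.02023986e-05, -3.84433895e-03, -1.23638916e-03,  2.40836769e-03,
       -1.84773805e-03, -6.17116032e-04]), 'effort': array([ 9.59427671e-04, -5.44379675e+01, -3.62366796e+01, -7.12005976e-05,
        3.05964306e-03,  3.18738508e-06]), 'ee_pos': array([0.17856584, 0.51998487, 0.23076567]), 'tool_rot': array([-3.14051966e+00, -7.81734498e-05,  2.81077595e+00]), 'wrist_force': array([-0.28500627,  0.5233004 , -0.25844362]), 'wrist_torque': array([0.00994146, 0.00274382, 0.01805948]), 'finger_gap': 0.08529540976225454}
```

View pics/top0.png

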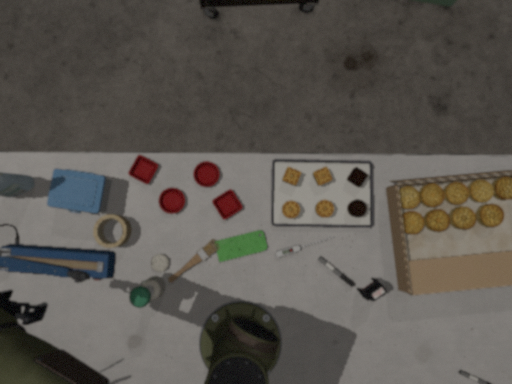

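View pics/scene0.png

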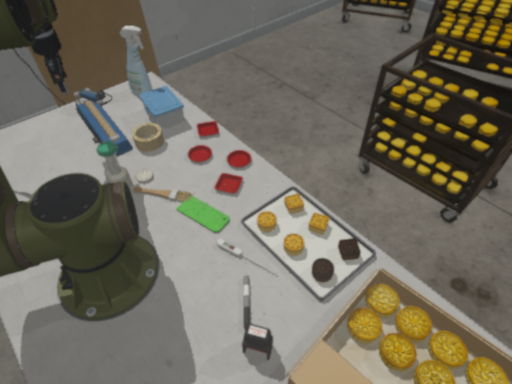

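```bash
cat > h.py <<'E'
import numpy as np,cv2
from plant import bot
def w2p(c,P):
    K=np.array([[c["fx"],0,c["cx"]],[0,c["fy"],c["cy"]],[0,0,1.]])
    p,_=cv2.projectPoints(np.array(P,float).reshape(-1,1,3),c["rvec"],c["tvec"],K,np.array(c["D"])); return p.reshape(-1,2)
def p2w(c,p,z):
    K=np.array([[c["fx"],0,c["cx"]],[0,c["fy"],c["cy"]],[0,0,1.]])
    u=cv2.undistortPoints(np.array(p,float).reshape(-1,1,2),K,np.array(c["D"])).reshape(-1,2)
    R=cv2.Rodrigues(c["rvec"])[0]; o=-R.T@c["tvec"]
    d=np.c_[u,np.ones(len(u))]@R
    return o+d*((z-o[2])/d[:,2])[:,None]
E
python3 - <<'E'
from h import *
c=bot.capture("top")
for q in ["round_cake_a","square_cake_a","scorched_round_cake","scorched_square_cake","round_tray_a","square_tray_a"]:
    for r in bot.regions_of("top",q):
        m=r["region"]; ys,xs=np.nonzero(m)
        h=0.014 if 'tray' in q else 0.0365
        ct=(xs.mean(),ys.mean())
        rect=cv2.minAreaRect(np.c_[xs,ys].astype(np.int32))
        print(q,round(r["confidence"],2),np.round(ct,1),np.array(r["extent"]).round(),len(xs),np.round(p2w(c,ct,h)[0],4),[np.round(v,1) for v in rect])
E
```

```text
round_cake_a 0.75 [290.8 209. ] [284. 201. 302. 215.] 283 [ 0.4132 -0.1564  0.0365] [array([290.5, 209. ]), array([18., 17.]), np.float64(90.0)]
round_cake_a 0.48 [324.3 208.4] [316. 200. 334. 216.] 262 [ 0.4157 -0.2612  0.0365] [array([324.5, 208.5]), array([17., 17.]), np.float64(90.0)]
square_cake_a 0.68 [322.2 176. ] [313. 164. 332. 187.] 252 [ 0.5174 -0.2557  0.0365] [array([322.1, 176.2]), array([15.7, 16.1]), np.float64(63.4)]
square_cake_a 0.47 [290.9 175.9] [284. 166. 299. 186.] 265 [ 0.5171 -0.1571  0.0365] [array([290.9, 175.7]), array([16.7, 16.9]), np.float64(21.8)]
scorched_round_cake 0.71 [357.2 208.2] [349. 200. 368. 219.] 260 [ 0.4168 -0.3639  0.0365] [array([357., 208.]), array([16., 18.]), np.float64(90.0)]
scorched_square_cake 0.84 [356.8 176.7] [346. 167. 367. 189.] 252 [ 0.5159 -0.3648  0.0365] [array([357. , 176.8]), array([15.8, 16.4]), np.float64(33.7)]
round_tray_a 0.81 [206.1 173.7] [192. 158. 219. 191.] 608 [0.5254 0.1113 0.014 ] [array([206.5, 173.5]), array([27., 27.]), np.float64(90.0)]
round_tray_a 0.74 [171.4 200.6] [159. 188. 183. 213.] 526 [0.4391 0.2198 0.014 ] [array([171.5, 200.5]), array([25., 25.]), np.float64(90.0)]
square_tray_a 0.81 [227.  203.9] [211. 189. 245. 220.] 585 [0.4295 0.0434 0.014 ] [array([227. , 203.8]), array([24.1, 24.7]), np.float64(56.3)]
square_tray_a 0.57 [142.5 169.3] [126. 155. 159. 189.] 594 [0.5386 0.3144 0.014 ] [array([142.4, 169.2]), array([25., 25.]), np.float64(26.6)]
```

```bash
cat >> h.py <<'E'
from scipy.spatial.transform import Rotation as Ro
def delta(tgt,yaw):
    """tool-frame shift (cm) and z turn to a tool-down pose at tgt,yaw"""
    s=bot.state(); R=Ro.from_euler('xyz',s["tool_rot"])
    d=R.inv().apply(np.array(tgt)-s["ee_pos"])*100
    T=Ro.from_euler('xyz',[np.pi,0,yaw])
    rv=(R.inv()*T).as_rotvec()
    print("delta",d.round(2),rv.round(3),"rows>=",max(np.linalg.norm(d)/5,np.linalg.norm(rv)/0.15).round(1))
E
python3 - <<'E'
from h import *
c=bot.capture("wrist"); cv2.imwrite("pics/w0.png",c["image"])
R=cv2.Rodrigues(c["rvec"])[0]; print(-R.T@c["tvec"], R[2], c["fx"],c["D"])
for y in (np.pi/2,np.pi,2.81): delta([0.45,0.17,0.36],y)
E
```

```text
[0.10736349 0.54354675 0.37308175] [ 0.27723273 -0.09529713 -0.9560651 ] 277.07062401154997 [-0.01511942  0.          0.          0.          0.        ]
delta [-37.04 -24.3  -12.87] [-0.    0.    1.24] rows>= 9.2
delta [-37.04 -24.3  -12.87] [-0.     0.    -0.331] rows>= 9.2
delta [-37.04 -24.3  -12.87] [-0.     0.     0.001] rows>= 9.2
```

View pics/w0.png

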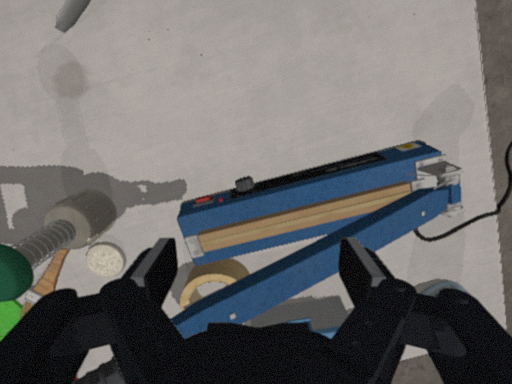

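```bash
python3 - <<'E'
from h import *
delta([0.45,0.13,0.33],np.pi/2)
E
```

```text
delta [-38.34 -28.09  -9.87] [-0.    0.    1.24] rows>= 9.7
```

move_arm --pt "-1 0 0 -5 0 0 0" --pt "-1 -2 -1.5 -9.9 0 0 0.12" --pt "-1 -6 -4.4 -9.9 0 0 0.25" --pt "-1 -10 -7.3 -9.9 0 0 0.38" --pt "-1 -14 -10.2 -9.9 0 0 0.5" --pt "-1 -18 -13.2 -9.9 0 0 0.63" --pt "-1 -22 -16.1 -9.9 0 0 0.76" --pt "-1 -26 -19 -9.9 0 0 0.88" --pt "-1 -30 -22 -9.9 0 0 1.0" --pt "-1 -34 -24.9 -9.9 0 0 1.12"

```text
time: 1.5
ee_pos: [0.42, 0.1723, 0.3306]
tool_rot: [3.141, -0.0, 1.686]
wrist_force: [1.3, 0.5, -0.2]
finger_gap: 0.0852
```

move_arm --pt "-1 -4 -3 0 0 0 0.12" --pt "-1 -4 -3 0 0 0 0.12" --pt "-1 -4 -3 0 0 0 0.12"

```text
time: 1.8
ee_pos: [0.3943, 0.1305, 0.3307]
tool_rot: [3.141, -0.0, 1.57]
wrist_force: [0.2, 0.5, 0.2]
finger_gap: 0.0853
```

```bash
python3 - <<'E'
from h import *
c=bot.capture("wrist"); cv2.imwrite("pics/w1.png",c["image"])
s=bot.state(); print(s["ee_pos"],s["tool_rot"],s["joint_positions"],s["time"])
R=cv2.Rodrigues(c["rvec"])[0]; print(-R.T@c["tvec"])
delta([0.45,0.13,0.33],np.pi/2)
E
```

```text
[0.39446718 0.13119129 0.33065237] [ 3.14066496e+00 -3.83537120e-04  1.57152692e+00] [ 2.32820397e-01 -7.12664835e-02  1.70478863e+00  1.60198412e-04
  1.50707947e+00  2.32079858e-01] 1.85
[0.39360644 0.2042295  0.47259242]
delta [-0.12  5.55  0.07] [ 0.001 -0.     0.001] rows>= 1.1
```

View pics/w1.png

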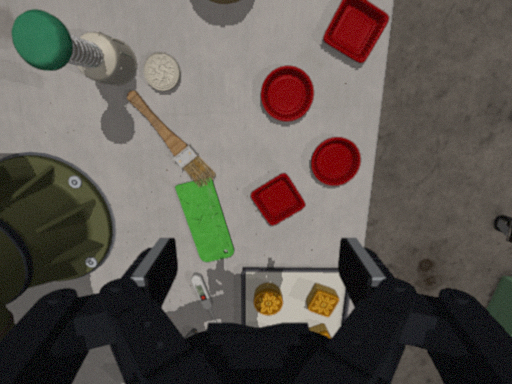

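```bash
cat >> h.py <<'E'
def red(c):
    im=c["image"].astype(int); b,g,r=im[...,0],im[...,1],im[...,2]
    return ((r>50)&(r>2.5*g)&(r>2.5*b)).astype(np.uint8)
def trays(c,zf=0.0135):
    out=[]
    cs,_=cv2.findContours(red(c),cv2.RETR_EXTERNAL,cv2.CHAIN_APPROX_NONE)
    for k in cs:
        if cv2.contourArea(k)<600: continue
        P=p2w(c,k.reshape(-1,2),zf)[:,:2]
        rc=cv2.minAreaRect((P*1000).astype(np.float32))
        (cx,cy),rr=cv2.minEnclosingCircle((P*1000).astype(np.float32))
        hull=cv2.convexHull((P*1000).astype(np.float32)); M=cv2.moments(hull)
        out.append((M["m10"]/M["m00"],M["m01"]/M["m00"],rc[2],rc[1],2*rr,M["m00"]))
        print("tray c",round(out[-1][0],1),round(out[-1][1],1),"rect c",np.round(rc[0],1),"size",np.round(rc[1],1),"ang",round(rc[2],1),"circ",round(cx,1),round(cy,1),round(2*rr,1))
    return out
E
python3 - <<'E'
from h import *
c=bot.capture("wrist"); trays(c)
c=bot.capture("top"); print("top"); 
out=[]
import h
cs,_=cv2.findContours(red(c),cv2.RETR_EXTERNAL,cv2.CHAIN_APPROX_NONE)
for k in cs:
    if cv2.contourArea(k)>300:
        P=(p2w(c,k.reshape(-1,2),.0135)[:,:2]*1000).astype(np.float32);M=cv2.moments(cv2.convexHull(P));print(M["m10"]/M["m00"],M["m01"]/M["m00"],cv2.minAreaRect(P)[1:])
delta([0.45,-0.30,0.33],np.pi/2)
E
```

```text
tray c 429.3 44.7 rect c [429.1  44.4] size [74.3 73.7] ang 32.9 circ 429.6 45.0 95.6
tray c 525.2 112.1 rect c [525.4 111.8] size [79.9 80.2] ang 46.9 circ 525.1 112.1 81.8
tray c 440.3 220.0 rect c [440.1 219.8] size [80.6 80.6] ang 0.1 circ 440.4 220.0 82.2
tray c 539.7 311.8 rect c [539.6 313.2] size [75.2 73.7] ang 62.2 circ 539.3 313.0 96.2
top
429.062851729718 42.5337956054253 ((68.06317901611328, 67.79412841796875), 33.07390594482422)
525.220275934258 110.28755591244932 ((70.86532592773438, 73.54179382324219), 0.3550410866737366)
539.4172407900514 312.0372524835516 ((68.65496826171875, 65.53120422363281), 63.753013610839844)
delta [-4.318e+01  5.470e+00  4.000e-02] [ 0.    -0.     0.002] rows>= 8.7
```

move_arm --pt "-1 -5 0.6 0 0 0 0" --pt "-1 -10 1.2 0 0 0 0" --pt "-1 -15 1.8 0 0 0 0" --pt "-1 -20 2.4 0 0 0 0" --pt "-1 -25 3 0 0 0 0" --pt "-1 -30 3.7 0 0 0 0" --pt "-1 -35 4.3 0 0 0 0" --pt "-1 -40 5 0 0 0 0" --pt "-1 -43 5.4 0 0 0 0" --pt "-1 -43 5.4 0 0 0 0"

```text
time: 2.95
ee_pos: [0.4489, -0.3016, 0.3288]
tool_rot: [-3.14, -0.001, 1.57]
wrist_force: [0.3, 0.9, -0.1]
finger_gap: 0.0853
```

```bash
python3 - <<'E'
from h import *
c=bot.capture("wrist"); cv2.imwrite("pics/w2.png",c["image"])
s=bot.state(); print(s["ee_pos"],s["tool_rot"],s["joint_positions"],s["time"])
E
```

```text
[ 0.4489292  -0.29983792  0.32916067] [-3.14026083e+00 -1.09814416e-03  1.57049138e+00] [-6.56727421e-01  2.23005526e-01  1.39266950e+00  5.71889382e-05
  1.52764285e+00 -6.56425721e-01] 3.0
```

View pics/w2.png

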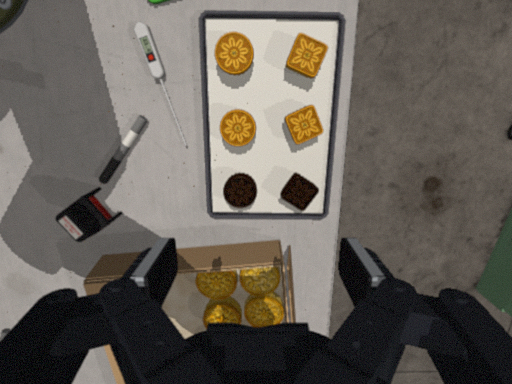

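```bash
cat >> h.py <<'E'
from scipy.optimize import minimize
def model(kind,x,y,a,z0=0.0055):
    if kind=='r':
        t=np.linspace(0,2*np.pi,48,endpoint=False); o=0.0283*np.c_[np.cos(t),np.sin(t)]
    else:
        b=0.0245-0.007; t=np.linspace(0,np.pi/2,6); o=[]
        for q in range(4):
            th=q*np.pi/2+t; cc=np.array([np.cos(q*np.pi/2+np.pi/4),np.sin(q*np.pi/2+np.pi/4)])*b*np.sqrt(2)
            o.append(cc+0.007*np.c_[np.cos(th),np.sin(th)])
        o=np.vstack(o)
    R=np.array([[np.cos(a),-np.sin(a)],[np.sin(a),np.cos(a)]])
    p=o@R.T+[x,y]; q=(o*0.93)@R.T+[x,y]
    n=len(p)
    return np.vstack([np.c_[p,np.full(n,z0+.031)],np.c_[p,np.full(n,z0+.003)],np.c_[q,np.full(n,z0)]])
def fit(c,mask,kind,x0,z0=0.0055):
    S=6
    M=cv2.resize(mask.astype(np.float32),None,fx=S,fy=S,interpolation=cv2.INTER_LINEAR)>0.5
    def cost(v):
        u=w2p(c,model(kind,v[0]/1000,v[1]/1000,v[2]/20,z0)); h=cv2.convexHull(((u+0.5)*S-0.5).astype(np.float32))
        im=np.zeros(M.shape,np.uint8); cv2.fillConvexPoly(im,np.round(h*16).astype(np.int32),1,shift=4)
        im=im>0
        return 1-(im&M).sum()/max(1,(im|M).sum())
    best=None
    for a in ([0] if kind=='r' else [0.2,0.6,1.0,1.4]):
        r=minimize(cost,[x0[0],x0[1],a*20],method='Nelder-Mead',options=dict(initial_simplex=[[x0[0]-3,x0[1]-3,a*20],[x0[0]+4,x0[1],a*20+3],[x0[0],x0[1]+4,a*20],[x0[0]+2,x0[1]+2,a*20-4]],xatol=.05,fatol=1e-4,maxiter=120))
        if best is None or r.fun<best.fun: best=r
    return best.x[0],best.x[1],np.degrees(best.x[2]/20)%90,1-best.fun
def gold(c):
    im=cv2.cvtColor(c["image"],cv2.COLOR_BGR2HSV); return ((im[...,1]>110)&(im[...,0]>5)&(im[...,0]<32)&(im[...,2]>40)).astype(np.uint8)
def blobs(m,lo=300,hi=6000):
    m=cv2.morphologyEx(m,cv2.MORPH_CLOSE,np.ones((5,5)))
    cs,_=cv2.findContours(m,cv2.RETR_EXTERNAL,cv2.CHAIN_APPROX_NONE); out=[]
    for k in cs:
        if lo<cv2.contourArea(k)<hi:
            f=np.zeros(m.shape,np.uint8); cv2.drawContours(f,[k],-1,1,-1); out.append(f)
    return out
E
python3 - <<'E'
from h import *
c=bot.capture("wrist")
m=gold(c); m[230:]=0
im=c["image"].copy()
dk=((c["image"].max(2)<75)).astype(np.uint8); d2=np.zeros_like(dk); d2[160:211,215:325]=dk[160:211,215:325]
for f in blobs(m)+blobs(d2):
    ys,xs=np.nonzero(f); x0=p2w(c,(xs.mean(),ys.mean()),.025)[0]*1000
    r={k:fit(c,f,k,x0) for k in 'rs'}
    print((round(xs.mean()),round(ys.mean())),len(xs),{k:np.round(v,3) for k,v in r.items()})
    k=max(r,key=lambda k:r[k][3]); v=r[k]
    h=cv2.convexHull(w2p(c,model(k,v[0]/1e3,v[1]/1e3,np.radians(v[2]))).astype(np.float32))
    cv2.polylines(im,[np.round(h*16).astype(np.int32)],True,(0,255,0),1,shift=4)
cv2.imwrite("pics/w2f.png",cv2.resize(im[0:230,190:360],None,fx=2.6,fy=2.6,interpolation=cv2.INTER_NEAREST))
E
```

```text
(240, 192) 502 {'r': array([ 420.836, -367.66 ,    4.478,    0.497]), 's': array([ 420.928, -367.663,   78.164,    0.526])}
(237, 129) 1025 {'r': array([ 417.23 , -262.206,    4.948,    0.928]), 's': array([ 417.178, -262.167,    5.901,    0.857])}
(304, 125) 980 {'r': array([ 520.102, -257.919,   89.73 ,    0.81 ]), 's': array([ 519.416, -257.92 ,   26.248,    0.893])}
(306, 57) 1197 {'r': array([ 519.607, -160.068,   86.316,    0.805]), 's': array([ 518.317, -160.626,   65.766,    0.885])}
(234, 54) 1277 {'r': array([ 414.058, -157.403,   82.896,    0.909]), 's': array([ 413.791, -156.163,   78.7  ,    0.866])}
(298, 193) 830 {'r': array([ 516.517, -369.025,    1.796,    0.789]), 's': array([ 516.839, -368.191,   49.948,    0.844])}
(240, 191) 875 {'r': array([ 418.357, -367.895,   17.106,    0.865]), 's': array([ 418.323, -366.104,   89.965,    0.864])}
```

View pics/w2f.png

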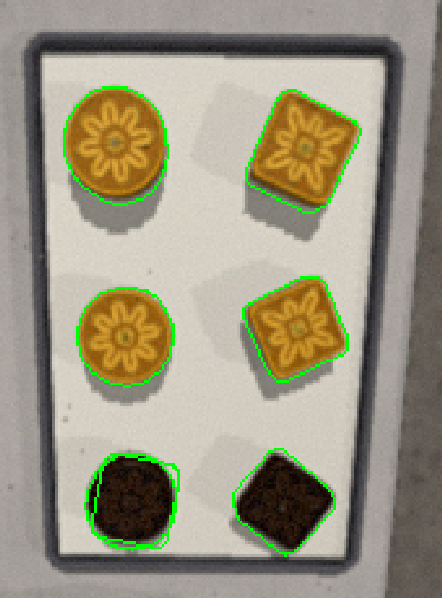

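```bash
python3 - <<'E'
from h import *
delta([0.414,-0.157,0.08],np.pi/2)
E
```

```text
delta [14.15 -3.46 24.98] [-0.001 -0.001  0.001] rows>= 5.8
```

move_arm --pt "-1 4 -1 2 0 0 0" --pt "-1 8 -2 5 0 0 0" --pt "-1 11 -3 9 0 0 0" --pt "-1 13.5 -3.4 13 0 0 0" --pt "-1 14.1 -3.45 17 0 0 0" --pt "-1 14.1 -3.45 21 0 0 0" --pt "-1 14.1 -3.45 24 0 0 0" --pt "-1 14.1 -3.45 25 0 0 0" --pt "-1 14.1 -3.45 25 0 0 0"

```text
time: 3.95
ee_pos: [0.4138, -0.1571, 0.08]
tool_rot: [-3.14, -0.001, 1.572]
wrist_force: [-0.2, -0.2, 0.3]
finger_gap: 0.0852
```

```bash
python3 - <<'E'
from h import *
c=bot.capture("wrist"); cv2.imwrite("pics/w3.png",c["image"])
delta([0.414,-0.157,0.0145],np.pi/2)
im=c["image"]
m=gold(c)
for f in blobs(m,800,30000):
    ys,xs=np.nonzero(f); x0=p2w(c,(xs.mean(),ys.mean()),.025)[0]*1000
    print((round(xs.mean()),round(ys.mean())),len(xs),{k:np.round(fit(c,f,k,x0),3) for k in 'rs'})
E
```

```text
delta [ 0.06 -0.04  6.67] [0.001 0.    0.001] rows>= 1.3
(261, 305) 2346 {'r': array([ 416.585, -262.19 ,   19.257,    0.56 ]), 's': array([ 414.874, -258.732,   77.833,    0.577])}
(396, 208) 4846 {'r': array([ 517.689, -160.059,    1.68 ,    0.831]), 's': array([ 518.198, -158.819,   65.215,    0.912])}
(258, 205) 4620 {'r': array([ 413.562, -157.003,    4.843,    0.912]), 's': array([ 413.546, -156.221,   44.889,    0.872])}
```

View pics/w3.png

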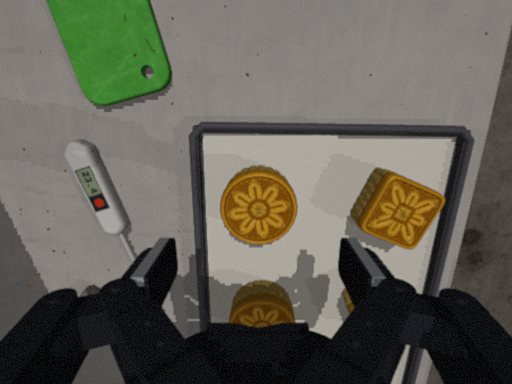

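move_arm --pt "-1 0.05 0 3 0 0 0" --pt "-1 0.05 0 5.5 0 0 0" --pt "-1 0.05 0 6.6 0 0 0" --pt "-1 0.05 0 6.6 0 0 0" --pt "1 0.05 0 6.6 0 0 0" --pt "1 0.05 0 6.6 0 0 0" --pt "1 0.05 0 6.6 0 0 0" --pt "1 0.05 0 6.6 0 0 0" --pt "1 0.05 0 6.6 0 0 0" --pt "1 0.05 0 6.6 0 0 0" --grip_force 30

```text
time: 5.0
ee_pos: [0.4146, -0.1579, 0.0157]
tool_rot: [3.14, 0.001, 1.571]
wrist_force: [-2.5, 1.1, 8.9]
finger_gap: 0.0556
```

```bash
python3 - <<'E'
from h import *
c=bot.capture("wrist"); cv2.imwrite("pics/w4.png",c["image"])
s=bot.state(); print(s["finger_gap"],s["ee_pos"],s["time"])
E
```

```text
0.055392559451892 [ 0.41459734 -0.15789103  0.01572045] 5.05
```

View pics/w4.png

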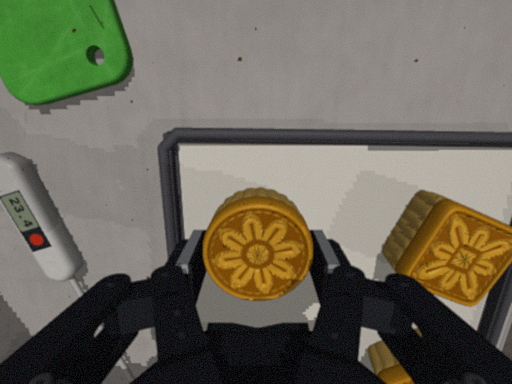

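move_arm --pt "1 0 0 -1 0 0 0" --pt "1 0 0 -3 0 0 0" --pt "1 0 0 -5.5 0 0 0" --pt "1 0 0 -7.5 0 0 0" --pt "1 0 0 -7.5 0 0 0"

```text
time: 5.55
ee_pos: [0.4151, -0.1582, 0.0925]
tool_rot: [3.137, 0.002, 1.571]
wrist_force: [0.1, -0.1, -1.3]
finger_gap: 0.0555
```

```bash
python3 - <<'E'
from h import *
c=bot.capture("wrist"); cv2.imwrite("pics/w5.png",c["image"])
s=bot.state(); print(s["finger_gap"],s["ee_pos"],s["wrist_force"],s["time"])
delta([0.5252,0.112,0.09],np.pi/2)
E
```

```text
0.055095719579466254 [ 0.41443603 -0.15786397  0.09080955] [-0.00373644  0.3732845  -1.09224758] 5.6
delta [26.99 11.08  0.08] [ 0.003  0.001 -0.   ] rows>= 5.8
```

View pics/w5.png

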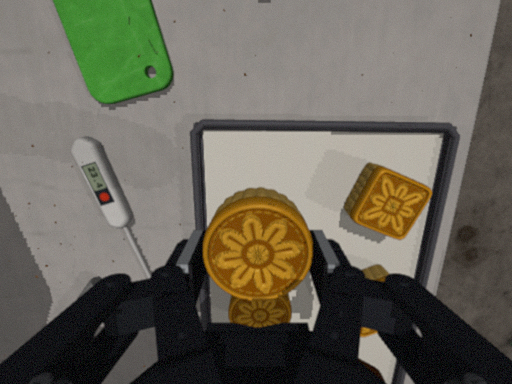

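move_arm --pt "1 1.5 0.6 0 0 0 0" --pt "1 5 2 0 0 0 0" --pt "1 9 3.7 0 0 0 0" --pt "1 13 5.3 0 0 0 0" --pt "1 17 7 0 0 0 0" --pt "1 21 8.6 0 0 0 0" --pt "1 24.5 10 0 0 0 0" --pt "1 26.5 10.9 0 0 0 0" --pt "1 27 11.1 0 0 0 0" --pt "1 27 11.1 0 0 0 0"

```text
time: 6.6
ee_pos: [0.5244, 0.1126, 0.0884]
tool_rot: [-3.14, 0.0, 1.572]
wrist_force: [-0.2, 0.2, -0.4]
finger_gap: 0.0554
```

```bash
python3 - <<'E'
from h import *
c=bot.capture("wrist"); cv2.imwrite("pics/w6.png",c["image"])
s=bot.state(); print(s["finger_gap"],s["ee_pos"],s["wrist_force"],s["time"])
trays(c)
delta([0.5252,0.112,0.0125],np.pi/2)
E
```

```text
0.05540449556944424 [0.5242622  0.11189264 0.0886095 ] [ 0.05180662 -0.4432404  -0.83660202] 6.65
tray c 420.7 60.8 rect c [422.3  58.9] size [75.6 42.6] ang 32.8 circ 420.3 62.6 77.1
tray c 526.6 122.3 rect c [526.9 125.7] size [56.2 81.8] ang 86.6 circ 526.1 112.8 82.2
tray c 441.4 218.8 rect c [441.3 217.2] size [75.5 82.5] ang 89.6 circ 441.5 220.2 83.1
delta [0.01 0.1  7.61] [-0.001  0.     0.   ] rows>= 1.5
```

View pics/w6.png

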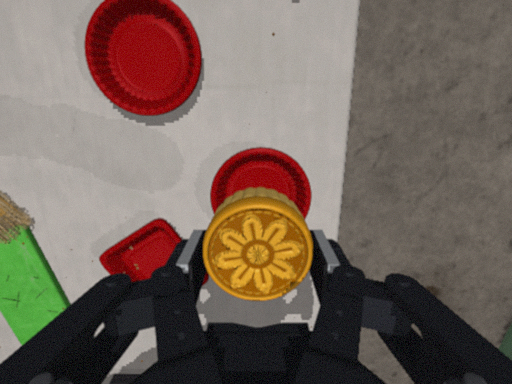

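move_arm --pt "1 0.03 0.15 2 0 0 0" --pt "1 0.03 0.15 4.5 0 0 0" --pt "1 0.03 0.15 6 0 0 0" --pt "1 0.03 0.15 6.8 0 0 0" --pt "1 0.03 0.15 7.2 0 0 0" --pt "1 0.03 0.15 7.5 0 0 0" --pt "1 0.03 0.15 7.6 0 0 0" --pt "1 0.03 0.15 7.6 0 0 0"

```text
time: 7.45
ee_pos: [0.5266, 0.1128, 0.0137]
tool_rot: [3.141, -0.0, 1.571]
wrist_force: [0.3, -0.4, -1.4]
finger_gap: 0.0555
```

```bash
python3 - <<'E'
from h import *
c=bot.capture("wrist"); cv2.imwrite("pics/w7.png",c["image"])
s=bot.state(); print(s["finger_gap"],s["ee_pos"],s["wrist_force"],s["time"])
E
```

```text
0.055708065364487115 [0.52658489 0.11278622 0.01376767] [-0.04339062 -0.42333417 -1.68679824] 7.5
```

View pics/w7.png

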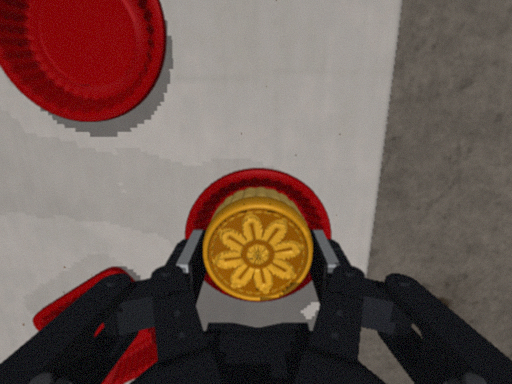

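Centred over the tray and not yet touching (no upward force); go down a last ~1.5 mm, then open.

move_arm --pt "1 0 0 0.1 0 0 0" --pt "1 0 0 0.15 0 0 0" --pt "1 0 0 0.15 0 0 0"

```text
time: 7.8
ee_pos: [0.5265, 0.1128, 0.0123]
tool_rot: [3.141, -0.0, 1.571]
wrist_force: [-3.3, 0.2, 4.8]
finger_gap: 0.0553
```

Contact (+5 N upward). Release and rise.

move_arm --pt "-0.3 0 0 0 0 0 0" --pt "-0.6 0 0 0 0 0 0" --pt "-1 0 0 0 0 0 0" --pt "-1 0 0 -0.5 0 0 0" --pt "-1 0 0 -2 0 0 0" --pt "-1 0 0 -5 0 0 0" --pt "-1 0 0 -8 0 0 0" --pt "-1 0 0 -8 0 0 0"

```text
time: 8.6
ee_pos: [0.5283, 0.1131, 0.0968]
tool_rot: [3.134, -0.001, 1.571]
wrist_force: [1.0, 0.5, 0.3]
finger_gap: 0.0854
```

```bash
python3 - <<'E'
from h import *
c=bot.capture("wrist"); cv2.imwrite("pics/w8.png",c["image"])
s=bot.state(); print(s["finger_gap"],s["ee_pos"],s["wrist_force"],s["time"])
for f in blobs(gold(c),800,30000):
    ys,xs=np.nonzero(f); x0=p2w(c,(xs.mean(),ys.mean()),.025)[0]*1000
    print((round(xs.mean()),round(ys.mean())),np.round(fit(c,f,'r',x0,.002),3))
trays(c)
delta([0.4172,-0.262,0.08],np.pi/2)
E
```

```text
0.08517372071249424 [0.52742341 0.11290597 0.09466044] [ 0.12848886  0.26023709 -0.17751373] 8.65
(255, 196) [525.907 115.159  89.01    0.976]
tray c 432.1 48.9 rect c [430.9  45.5] size [75.6 74.3] ang 32.6 circ 430.7 46.1 97.3
tray c 526.0 112.6 rect c [525.9 112.9] size [81.7 81.7] ang 89.8 circ 525.9 112.5 82.7
tray c 441.4 219.6 rect c [441.4 218.6] size [79.  82.5] ang 89.7 circ 441.5 220.3 83.0
delta [-37.49 -11.03   1.39] [ 0.005 -0.001 -0.   ] rows>= 7.8
```

View pics/w8.png

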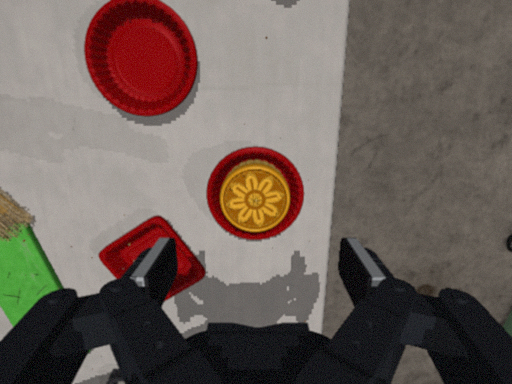

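move_arm --pt "-1 -3 -0.9 0 0 0 0" --pt "-1 -7.5 -2.2 0 0 0 0" --pt "-1 -12 -3.5 0 0 0 0" --pt "-1 -16.5 -4.9 0 0 0 0" --pt "-1 -21 -6.2 0 0 0 0" --pt "-1 -25.5 -7.5 0 0 0 0" --pt "-1 -30 -8.8 0 0 0 0" --pt "-1 -34 -10 0.5 0 0 0" --pt "-1 -37 -11 1.4 0 0 0" --pt "-1 -37.5 -11 1.4 0 0 0"

```text
time: 9.65
ee_pos: [0.4146, -0.2645, 0.0767]
tool_rot: [-3.14, -0.001, 1.568]
wrist_force: [0.9, -0.1, 0.6]
finger_gap: 0.0855
```

```bash
python3 - <<'E'
from h import *
c=bot.capture("wrist"); cv2.imwrite("pics/w9.png",c["image"])
for f in blobs(gold(c),800,30000):
    ys,xs=np.nonzero(f); x0=p2w(c,(xs.mean(),ys.mean()),.025)[0]*1000
    print((round(xs.mean()),round(ys.mean())),len(xs),{k:np.round(fit(c,f,k,x0),3) for k in 'rs'})
delta([0.417,-0.262,0.0145],np.pi/2)
E
```

```text
(261, 205) 4784 {'r': array([ 4.16594e+02, -2.62641e+02,  1.47000e-01,  9.12000e-01]), 's': array([ 416.643, -262.02 ,   48.2  ,    0.873])}
(401, 197) 5317 {'r': array([ 519.128, -256.287,   77.103,    0.833]), 's': array([ 519.149, -257.603,   29.724,    0.908])}
(423, 50) 7873 {'r': array([ 517.747, -158.385,   87.511,    0.841]), 's': array([ 517.79 , -158.462,   63.275,    0.913])}
delta [0.17 0.17 6.27] [-0.001 -0.001 -0.003] rows>= 1.3
```

move_arm --pt "-1 0.1 0.15 3 0 0 0" --pt "-1 0.1 0.15 5.5 0 0 0" --pt "-1 0.1 0.15 6.2 0 0 0" --pt "-1 0.1 0.15 6.2 0 0 0" --pt "1 0.1 0.15 6.2 0 0 0" --pt "1 0.1 0.15 6.2 0 0 0" --pt "1 0.1 0.15 6.2 0 0 0" --pt "1 0.1 0.15 6.2 0 0 0" --pt "1 0.1 0.15 6.2 0 0 0" --pt "1 0.1 0.15 6.2 0 0 0" --grip_force 30

```text
time: 10.7
ee_pos: [0.4185, -0.2615, 0.0171]
tool_rot: [3.14, 0.001, 1.571]
wrist_force: [-0.2, 2.7, 7.3]
finger_gap: 0.0554
```

move_arm --pt "1 0 0 -1 0 0 0" --pt "1 0 0 -3 0 0 0" --pt "1 0 0 -5.5 0 0 0" --pt "1 0 0 -7.5 0 0 0" --pt "1 0 0 -7.5 0 0 0"

```text
time: 11.2
ee_pos: [0.419, -0.2621, 0.0942]
tool_rot: [3.137, 0.003, 1.571]
wrist_force: [0.2, -0.6, -1.3]
finger_gap: 0.0552
```

```bash
python3 - <<'E'
from h import *
c=bot.capture("wrist"); cv2.imwrite("pics/w10.png",c["image"])
s=bot.state(); print(s["finger_gap"],s["ee_pos"],s["wrist_force"],s["time"])
delta([0.441,0.220,0.09],np.pi/2)
E
```

```text
0.05560207951080278 [ 0.41835065 -0.26166426  0.09241033] [ 0.29805555 -0.14647851 -1.31097397] 11.25
delta [48.17  2.26  0.15] [0.003 0.002 0.   ] rows>= 9.6
```

View pics/w10.png

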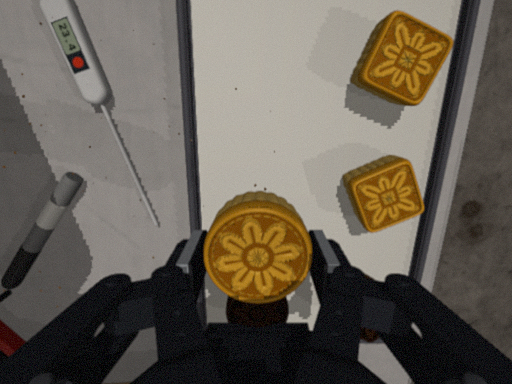

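move_arm --pt "1 1.5 0 0 0 0 0" --pt "1 5 0.2 0 0 0 0" --pt "1 9.5 0.4 0 0 0 0" --pt "1 14 0.6 0 0 0 0" --pt "1 18.5 0.8 0 0 0 0" --pt "1 23 1.1 0 0 0 0" --pt "1 27.5 1.3 0 0 0 0" --pt "1 32 1.5 0 0 0 0" --pt "1 36.5 1.7 0 0 0 0" --pt "1 41 2 0 0 0 0"

```text
time: 12.25
ee_pos: [0.4363, 0.151, 0.09]
tool_rot: [-3.14, 0.0, 1.571]
wrist_force: [1.0, -0.9, -0.5]
finger_gap: 0.0555
```

move_arm --pt "1 3.5 0.2 0 0 0 0" --pt "1 6 0.25 0 0 0 0" --pt "1 7.1 0.25 0 0 0 0" --pt "1 7.1 0.25 0 0 0 0"

```text
time: 12.65
ee_pos: [0.4394, 0.2205, 0.09]
tool_rot: [-3.14, 0.001, 1.573]
wrist_force: [-0.8, 0.2, -0.5]
finger_gap: 0.0551
```

```bash
python3 - <<'E'
from h import *
c=bot.capture("wrist"); cv2.imwrite("pics/w11.png",c["image"])
s=bot.state(); print(s["finger_gap"],s["ee_pos"],s["wrist_force"],s["time"])
trays(c)
delta([0.441,0.220,0.0136],np.pi/2)
E
```

```text
0.05536107139771716 [0.43960393 0.21957362 0.09014219] [ 0.47507399 -0.5733713  -0.45432288] 12.7
tray c 440.9 229.8 rect c [441.3 233.1] size [58.3 81.6] ang 88.0 circ 440.5 221.2 82.4
tray c 539.0 313.8 rect c [539.  313.7] size [75.  74.9] ang 62.2 circ 538.9 314.1 98.0
delta [0.05 0.15 7.65] [-0.001  0.001  0.001] rows>= 1.5
```

move_arm --pt "1 0.05 0.12 2 0 0 0" --pt "1 0.05 0.12 4.5 0 0 0" --pt "1 0.05 0.12 6 0 0 0" --pt "1 0.05 0.12 6.8 0 0 0" --pt "1 0.05 0.12 7.2 0 0 0" --pt "1 0.05 0.12 7.45 0 0 0" --pt "1 0.05 0.12 7.6 0 0 0" --pt "1 0.05 0.12 7.7 0 0 0" --pt "1 0.05 0.12 7.7 0 0 0"

```text
time: 13.6
ee_pos: [0.4416, 0.2203, 0.014]
tool_rot: [3.141, -0.0, 1.571]
wrist_force: [-1.1, 0.6, -1.0]
finger_gap: 0.0555
```

move_arm --pt "1 0 0 0.06 0 0 0" --pt "1 0 0 0.1 0 0 0" --pt "1 0 0 0.1 0 0 0"

```text
time: 13.9
ee_pos: [0.4417, 0.2203, 0.0136]
tool_rot: [3.141, -0.0, 1.571]
wrist_force: [-4.6, -2.5, 12.1]
finger_gap: 0.0556
```

move_arm --pt "-0.3 0 0 0 0 0 0" --pt "-0.6 0 0 0 0 0 0" --pt "-1 0 0 0 0 0 0" --pt "-1 0 0 -0.5 0 0 0" --pt "-1 0 0 -2 0 0 0" --pt "-1 0 0 -5 0 0 0" --pt "-1 0 0 -8 0 0 0" --pt "-1 0 0 -8 0 0 0"

```text
time: 14.7
ee_pos: [0.4432, 0.2209, 0.0966]
tool_rot: [3.136, -0.002, 1.571]
wrist_force: [0.8, -0.2, -1.6]
finger_gap: 0.0857
```

```bash
python3 - <<'E'
from h import *
c=bot.capture("wrist"); cv2.imwrite("pics/w12.png",c["image"])
s=bot.state(); print(s["finger_gap"],s["ee_pos"],s["joint_positions"].round(2),s["time"])
for f in blobs(gold(c),2000,30000):
    ys,xs=np.nonzero(f); x0=p2w(c,(xs.mean(),ys.mean()),.025)[0]*1000
    print((round(xs.mean()),round(ys.mean())),np.round(fit(c,f,'r',x0,.002),3))
trays(c)
delta([0.518,-0.159,0.1],np.radians(65.2))
E
```

```text
0.08565785150359996 [0.44234887 0.22059021 0.09455383] [0.39 0.34 1.82 0.   0.98 0.39] 14.75
(255, 200) [441.183 220.174  85.505   0.97 ]
tray c 503.2 115.0 rect c [500.4 114.8] size [79.9 33.1] ang 88.1 circ 515.2 114.4 79.9
tray c 440.6 221.0 rect c [440.5 221. ] size [81.6 81.6] ang 89.8 circ 440.4 221.0 82.7
tray c 539.2 313.8 rect c [539.1 313.7] size [75.  74.8] ang 62.2 circ 539.0 314.2 98.1
delta [-37.96   7.57  -0.57] [ 0.003 -0.002  0.433] rows>= 7.7
```

View pics/w12.png

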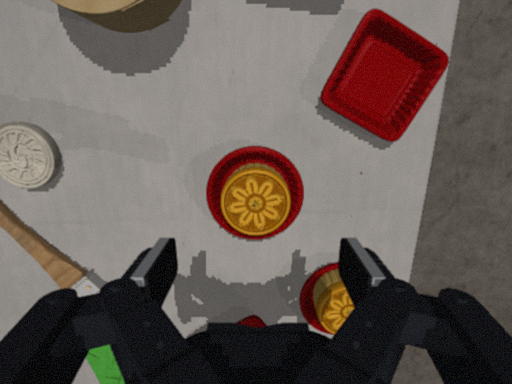

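move_arm --pt "-1 -3 0.6 0 0 0 0.05" --pt "-1 -7.5 1.5 0 0 0 0.1" --pt "-1 -12 2.4 0 0 0 0.15" --pt "-1 -16.5 3.3 0 0 0 0.2" --pt "-1 -21 4.2 0 0 0 0.25" --pt "-1 -25.5 5 0 0 0 0.3" --pt "-1 -30 6 0 0 0 0.35" --pt "-1 -34 6.8 0 0 0 0.4" --pt "-1 -37.5 7.5 0 0 0 0.433" --pt "-1 -38 7.6 0 0 0 0.433"

```text
time: 15.75
ee_pos: [0.5173, -0.1629, 0.0916]
tool_rot: [-3.141, 0.0, 1.133]
wrist_force: [0.5, -0.4, -0.6]
finger_gap: 0.0853
```

```bash
python3 - <<'E'
from h import *
c=bot.capture("wrist"); cv2.imwrite("pics/w13.png",c["image"])
for f in blobs(gold(c),800,30000):
    ys,xs=np.nonzero(f); x0=p2w(c,(xs.mean(),ys.mean()),.025)[0]*1000
    print((round(xs.mean()),round(ys.mean())),len(xs),np.round(fit(c,f,'s',x0),3))
    # top-face edge: minAreaRect of bright top region
s=bot.state(); print(s["ee_pos"],s["time"])
delta([0.518,-0.159,0.0155],np.radians(65.2))
E
```

```text
(305, 289) 3527 [ 520.039 -256.225   18.112    0.898]
(258, 196) 3977 [ 518.364 -160.241   66.919    0.91 ]
[ 0.51714792 -0.16178239  0.09156973] 15.8
delta [ 0.29 -0.03  7.61] [-0.002  0.    -0.003] rows>= 1.5
```

View pics/w13.png

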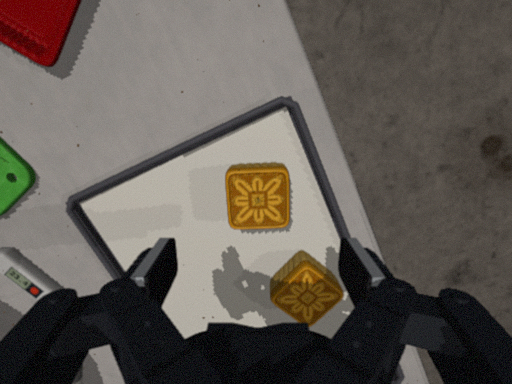

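move_arm --pt "-1 0.2 0 3 0 0 0" --pt "-1 0.2 0 6 0 0 0" --pt "-1 0.2 0 7.55 0 0 0" --pt "-1 0.2 0 7.55 0 0 0" --pt "1 0.2 0 7.55 0 0 0" --pt "1 0.2 0 7.55 0 0 0" --pt "1 0.2 0 7.55 0 0 0" --pt "1 0.2 0 7.55 0 0 0" --pt "1 0.2 0 7.55 0 0 0" --pt "1 0.2 0 7.55 0 0 0" --grip_force 30

```text
time: 16.8
ee_pos: [0.519, -0.158, 0.0185]
tool_rot: [3.14, -0.0, 1.138]
wrist_force: [-1.4, 2.1, 8.0]
finger_gap: 0.0482
```

move_arm --pt "1 0 0 -1 0 0 0" --pt "1 0 0 -3 0 0 0" --pt "1 0 0 -5.5 0 0 0" --pt "1 0 0 -7.5 0 0 0" --pt "1 0 0 -7.5 0 0 0"

```text
time: 17.3
ee_pos: [0.5196, -0.1584, 0.0957]
tool_rot: [3.136, -0.0, 1.138]
wrist_force: [-0.5, 0.5, -1.0]
finger_gap: 0.0485
```

```bash
python3 - <<'E'
from h import *
c=bot.capture("wrist"); cv2.imwrite("pics/w14.png",c["image"])
s=bot.state(); print(s["finger_gap"],s["ee_pos"],s["wrist_force"],s["time"])
delta([0.539,0.3138,0.09],np.radians(62.2))
E
```

```text
0.04835468067216179 [ 0.51891829 -0.1581791   0.09391093] [-0.51448248 -0.52363149 -0.31558323] 17.35
delta [ 43.68 -17.98   0.35] [ 0.003 -0.     0.052] rows>= 9.4
```

View pics/w14.png

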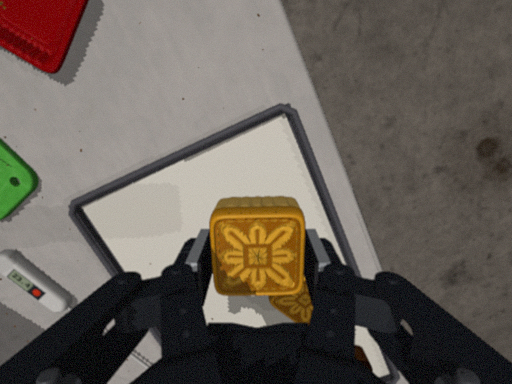

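move_arm --pt "1 1.5 -0.6 0 0 0 0" --pt "1 5 -2.1 0 0 0 0.01" --pt "1 9 -3.7 0 0 0 0.02" --pt "1 13 -5.4 0 0 0 0.03" --pt "1 17 -7 0 0 0 0.04" --pt "1 21 -8.6 0 0 0 0.05" --pt "1 25 -10.3 0 0 0 0.05" --pt "1 29 -12 0 0 0 0.05" --pt "1 33 -13.6 0 0 0 0.05" --pt "1 37 -15.2 0 0 0 0.05"

```text
time: 18.35
ee_pos: [0.5344, 0.2441, 0.0912]
tool_rot: [-3.14, 0.001, 1.088]
wrist_force: [1.5, -0.6, -0.9]
finger_gap: 0.0483
```

move_arm --pt "1 3.5 -1.5 0 0 0 0" --pt "1 6 -2.5 0 0 0 0" --pt "1 6.6 -2.75 0 0 0 0" --pt "1 6.6 -2.75 0 0 0 0"

```text
time: 18.75
ee_pos: [0.5409, 0.3136, 0.0912]
tool_rot: [-3.141, 0.001, 1.089]
wrist_force: [-0.2, 0.7, -0.2]
finger_gap: 0.0485
```

```bash
python3 - <<'E'
from h import *
c=bot.capture("wrist"); cv2.imwrite("pics/w15.png",c["image"])
s=bot.state(); print(s["finger_gap"],s["ee_pos"],s["wrist_force"],s["time"])
trays(c)
delta([0.539,0.3138,0.015],np.radians(62.2))
E
```

```text
0.04816772224433354 [0.54124008 0.31262669 0.09137541] [-0.9996739  -0.32616746 -1.26253654] 18.8
tray c 546.3 326.2 rect c [546.6 326.4] size [47.5 74.6] ang 63.3 circ 544.8 324.5 84.6
delta [ 0.01 -0.25  7.64] [-0.001  0.001  0.003] rows>= 1.5
```

View pics/w15.png

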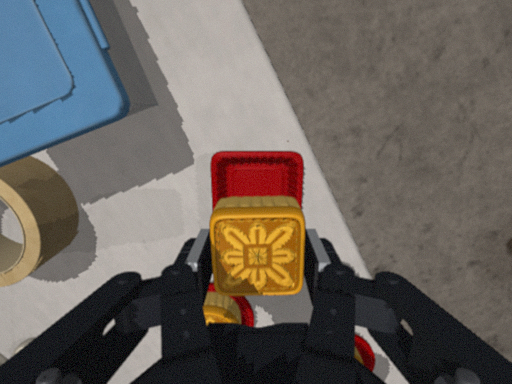

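```bash
python3 - <<'E'
from h import *
c=bot.capture("wrist"); s=bot.state()
cs,_=cv2.findContours(red(c),cv2.RETR_EXTERNAL,cv2.CHAIN_APPROX_NONE)
R=Ro.from_euler('xyz',s["tool_rot"])
for k in cs:
    if cv2.contourArea(k)<600: continue
    P=p2w(c,k.reshape(-1,2),.0135); Q=R.inv().apply(P-s["ee_pos"])*1000
    print(Q.min(0),Q.max(0),(Q.min(0)+Q.max(0))/2)
E
```

```text
[-10.02847338 -39.27787775  78.07494657] [38.49949399 35.20844963 78.17985067] [14.2355103  -2.03471406 78.12739862]
```

move_arm --pt "1 0.05 -0.2 2 0 0 0" --pt "1 0.05 -0.2 4.5 0 0 0" --pt "1 0.05 -0.2 6 0 0 0" --pt "1 0.05 -0.2 6.8 0 0 0" --pt "1 0.05 -0.2 7.2 0 0 0" --pt "1 0.05 -0.2 7.45 0 0 0" --pt "1 0.05 -0.2 7.6 0 0 0" --pt "1 0.05 -0.2 7.65 0 0 0" --pt "1 0.05 -0.2 7.65 0 0 0"

```text
time: 19.75
ee_pos: [0.5406, 0.3144, 0.0162]
tool_rot: [3.141, -0.001, 1.088]
wrist_force: [-0.3, -1.7, 0.4]
finger_gap: 0.0481
```

```bash
python3 - <<'E'
from h import *
c=bot.capture("wrist"); cv2.imwrite("pics/w16.png",c["image"])
E
```

```text
(no output)
```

View pics/w16.png

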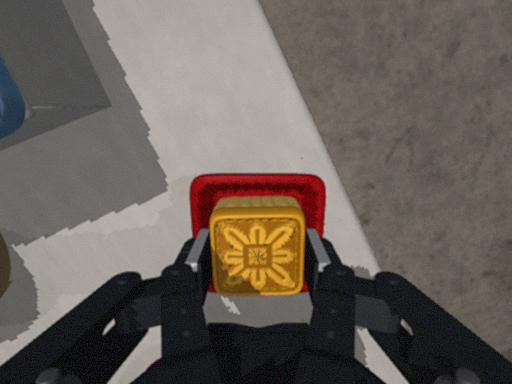

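move_arm --pt "1 0 0 0.06 0 0 0" --pt "1 0 0 0.12 0 0 0" --pt "1 0 0 0.12 0 0 0"

```text
time: 20.1
ee_pos: [0.5405, 0.3144, 0.015]
tool_rot: [3.141, -0.0, 1.088]
wrist_force: [-1.6, -0.1, 4.6]
finger_gap: 0.0486
```

move_arm --pt "-0.1 0 0 0 0 0 0" --pt "-0.4 0 0 0 0 0 0" --pt "-0.7 0 0 0 0 0 0" --pt "-1 0 0 -0.5 0 0 0" --pt "-1 0 0 -2 0 0 0" --pt "-1 0 0 -5 0 0 0" --pt "-1 0 0 -8 0 0 0" --pt "-1 0 0 -8 0 0 0"

```text
time: 20.9
ee_pos: [0.5423, 0.3152, 0.1003]
tool_rot: [3.137, -0.006, 1.088]
wrist_force: [0.2, 0.0, 0.6]
finger_gap: 0.085
```

```bash
python3 - <<'E'
from h import *
c=bot.capture("wrist"); cv2.imwrite("pics/w17.png",c["image"])
s=bot.state(); print(s["finger_gap"],s["ee_pos"],s["joint_positions"].round(2),s["time"])
for f in blobs(gold(c),2000,30000):
    ys,xs=np.nonzero(f); x0=p2w(c,(xs.mean(),ys.mean()),.025)[0]*1000
    print((round(xs.mean()),round(ys.mean())),np.round(fit(c,f,'s',x0,.002),3))
trays(c)
for a in (118,28): delta([0.519,-0.258,0.1],np.radians(a))
E
```

```text
0.08549431998104814 [0.54144177 0.31482313 0.09788662] [ 0.47  0.6   1.42 -0.    1.12  0.95] 20.95
(256, 199) [540.295 313.872  63.922   0.975]
tray c 445.7 230.9 rect c [446.3 234.4] size [57.9 82.7] ang 68.1 circ 442.0 223.0 83.3
tray c 540.5 314.5 rect c [540.5 314.6] size [73.9 74.4] ang 62.2 circ 540.2 314.3 97.1
delta [-51.77  24.61  -0.35] [ 0.005 -0.002 -0.972] rows>= 11.5
delta [-51.77  24.61  -0.35] [ 0.002 -0.005  0.599] rows>= 11.5
```

View pics/w17.png

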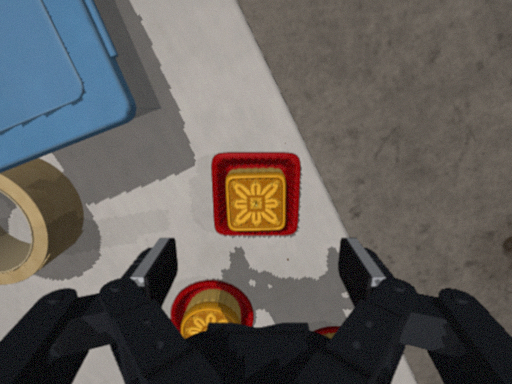

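move_arm --pt "-1 -3 1.4 0 0 0 -0.07" --pt "-1 -7.2 3.4 0 0 0 -0.15" --pt "-1 -11.5 5.5 0 0 0 -0.24" --pt "-1 -16 7.6 0 0 0 -0.33" --pt "-1 -20.3 9.7 0 0 0 -0.42" --pt "-1 -24.7 11.8 0 0 0 -0.51" --pt "-1 -29 13.8 0 0 0 -0.6" --pt "-1 -33.4 15.9 0 0 0 -0.69" --pt "-1 -37.8 18 0 0 0 -0.78" --pt "-1 -42 20 0 0 0 -0.87"

```text
time: 21.95
ee_pos: [0.5218, -0.1526, 0.0945]
tool_rot: [-3.141, -0.0, 1.961]
wrist_force: [0.5, -0.7, 0.4]
finger_gap: 0.0853
```

```bash
python3 - <<'E'
from h import *
delta([0.519,-0.258,0.095],np.radians(118))
E
```

```text
delta [-9.64 -4.27 -0.06] [-0.    -0.    -0.098] rows>= 2.1
```

move_arm --pt "-1 -4 -1.7 0 0 0 -0.05" --pt "-1 -7.5 -3.3 0 0 0 -0.098" --pt "-1 -9.4 -4.2 0 0 0 -0.098" --pt "-1 -9.4 -4.2 0 0 0 -0.098"

```text
time: 22.35
ee_pos: [0.5183, -0.2558, 0.0941]
tool_rot: [-3.141, -0.0, 2.053]
wrist_force: [-0.6, -0.1, -0.1]
finger_gap: 0.0855
```

```bash
python3 - <<'E'
from h import *
c=bot.capture("wrist"); cv2.imwrite("pics/w18.png",c["image"])
for f in blobs(gold(c),800,30000):
    ys,xs=np.nonzero(f); x0=p2w(c,(xs.mean(),ys.mean()),.025)[0]*1000
    print((round(xs.mean()),round(ys.mean())),len(xs),np.round(fit(c,f,'s',x0),3))
s=bot.state(); print(s["ee_pos"],s["time"])
delta([0.519,-0.258,0.0165],np.radians(118))
E
```

```text
(99, 368) 1253 [ 462.89  -514.838   82.208    0.758]
(259, 203) 3828 [ 520.151 -258.32    23.629    0.908]
[ 0.51848525 -0.25422922  0.09410162] 22.4
delta [-0.36 -0.13  7.76] [-0.    -0.001 -0.006] rows>= 1.6
```

View pics/w18.png

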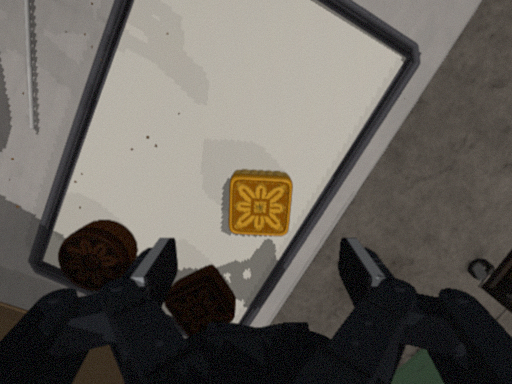

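move_arm --pt "-1 -0.4 -0.07 3 0 0 0.03" --pt "-1 -0.4 -0.07 6 0 0 0.03" --pt "-1 -0.4 -0.07 7.75 0 0 0.03" --pt "-1 -0.4 -0.07 7.75 0 0 0.03" --pt "1 -0.4 -0.07 7.75 0 0 0.03" --pt "1 -0.4 -0.07 7.75 0 0 0.03" --pt "1 -0.4 -0.07 7.75 0 0 0.03" --pt "1 -0.4 -0.07 7.75 0 0 0.03" --pt "1 -0.4 -0.07 7.75 0 0 0.03" --pt "1 -0.4 -0.07 7.75 0 0 0.03" --grip_force 30

```text
time: 23.4
ee_pos: [0.521, -0.2574, 0.0186]
tool_rot: [3.14, 0.002, 2.026]
wrist_force: [-1.6, 2.0, 6.3]
finger_gap: 0.0485
```

move_arm --pt "1 0 0 -1 0 0 0" --pt "1 0 0 -3 0 0 0" --pt "1 0 0 -5.5 0 0 0" --pt "1 0 0 -7.5 0 0 0" --pt "1 0 0 -7.5 0 0 0"

```text
time: 23.9
ee_pos: [0.5215, -0.258, 0.0958]
tool_rot: [3.139, 0.005, 2.026]
wrist_force: [-0.1, -0.9, -0.8]
finger_gap: 0.0485
```

```bash
python3 - <<'E'
from h import *
c=bot.capture("wrist"); cv2.imwrite("pics/w19.png",c["image"])
s=bot.state(); print(s["finger_gap"],s["ee_pos"],s["wrist_force"],s["time"])
delta([0.4300,0.0455,0.09],np.radians(122.8))
E
```

```text
0.04817353181121113 [ 0.52082114 -0.2576539   0.09379773] [-0.58273099  0.68041504 -1.09308976] 23.95
delta [31.22  5.16  0.31] [ 0.001  0.003 -0.117] rows>= 6.3
```

View pics/w19.png

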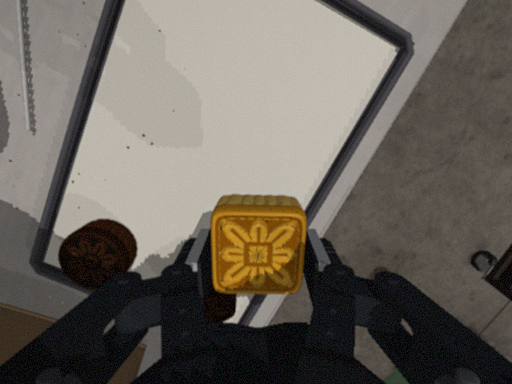

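move_arm --pt "1 1.5 0.2 0 0 0 0" --pt "1 5 0.8 0 0 0 -0.02" --pt "1 9 1.5 0 0 0 -0.04" --pt "1 13 2.1 0 0 0 -0.06" --pt "1 17 2.8 0 0 0 -0.08" --pt "1 21 3.5 0 0 0 -0.1" --pt "1 25 4.1 0 0 0 -0.117" --pt "1 28.5 4.7 0 0 0 -0.117" --pt "1 31.1 5.1 0 0 0 -0.117" --pt "1 31.1 5.1 0 0 0 -0.117"

```text
time: 24.95
ee_pos: [0.4281, 0.0466, 0.0914]
tool_rot: [-3.14, -0.001, 2.146]
wrist_force: [0.2, -0.8, -1.7]
finger_gap: 0.0483
```

```bash
python3 - <<'E'
from h import *
c=bot.capture("wrist"); cv2.imwrite("pics/w20.png",c["image"]); s=bot.state()
print(s["ee_pos"],s["tool_rot"],s["time"])
cs,_=cv2.findContours(red(c),cv2.RETR_EXTERNAL,cv2.CHAIN_APPROX_NONE)
R=Ro.from_euler('xyz',s["tool_rot"])
for k in cs:
    if cv2.contourArea(k)<600: continue
    P=p2w(c,k.reshape(-1,2),.0135); Q=R.inv().apply(P-s["ee_pos"])*1000
    print(Q.min(0).round(1),Q.max(0).round(1))
delta([0.4300,0.0455,0.015],np.radians(122.8))
E
```

```text
[0.42874893 0.04539039 0.09158323] [-3.14074384e+00 -4.86714554e-04  2.14510639e+00] 25.0
[ -7.5 -37.3  78. ] [36.1 37.2 78.1]
[-37.6  75.3  77.9] [ 44.3 156.3  78. ]
[98.9 62.4 78. ] [146.  145.6  78.1]
delta [-0.06  0.12  7.66] [-0.001 -0.     0.002] rows>= 1.5
```

View pics/w20.png

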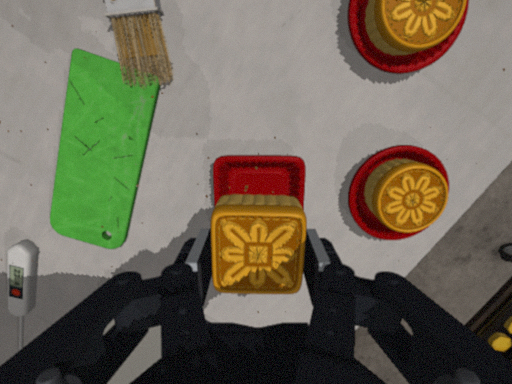

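move_arm --pt "1 -0.1 0.05 2 0 0 0" --pt "1 -0.1 0.05 4.5 0 0 0" --pt "1 -0.1 0.05 6 0 0 0" --pt "1 -0.1 0.05 6.8 0 0 0" --pt "1 -0.1 0.05 7.2 0 0 0" --pt "1 -0.1 0.05 7.45 0 0 0" --pt "1 -0.1 0.05 7.6 0 0 0" --pt "1 -0.1 0.05 7.65 0 0 0" --pt "1 -0.1 0.05 7.65 0 0 0"

```text
time: 25.9
ee_pos: [0.4306, 0.0439, 0.0159]
tool_rot: [3.141, 0.0, 2.143]
wrist_force: [-0.5, -0.5, 0.2]
finger_gap: 0.0484
```

move_arm --pt "1 0 0 0.06 0 0 0" --pt "1 0 0 0.12 0 0 0" --pt "1 0 0 0.12 0 0 0"

```text
time: 26.2
ee_pos: [0.4306, 0.0439, 0.015]
tool_rot: [3.141, 0.0, 2.143]
wrist_force: [-4.4, 0.2, 11.2]
finger_gap: 0.0482
```

move_arm --pt "-0.1 0 0 0 0 0 0" --pt "-0.4 0 0 0 0 0 0" --pt "-0.7 0 0 0 0 0 0" --pt "-1 0 0 -0.5 0 0 0" --pt "-1 0 0 -2 0 0 0" --pt "-1 0 0 -5 0 0 0" --pt "-1 -2 0 -10 0 0 0" --pt "-1 -6 0 -14 0 0 0" --pt "-1 -9 0 -17 0 0 0" --pt "-1 -9 0 -17 0 0 0"

```text
time: 27.2
ee_pos: [0.4819, -0.0345, 0.1891]
tool_rot: [3.136, 0.005, 2.141]
wrist_force: [-0.1, 0.9, -0.7]
finger_gap: 0.0855
```

```bash
python3 - <<'E'
from h import *
c=bot.capture("wrist"); cv2.imwrite("pics/w21.png",c["image"])
s=bot.state(); print(s["finger_gap"],s["ee_pos"],s["time"])
for f in blobs(gold(c),400,30000):
    ys,xs=np.nonzero(f); x0=p2w(c,(xs.mean(),ys.mean()),.025)[0]*1000
    print((round(xs.mean()),round(ys.mean())),{k:np.round(fit(c,f,k,x0,.002),2) for k in 'rs'})
trays(c)
t=bot.capture("top"); cv2.imwrite("pics/t21.png",cv2.resize(t["image"][140:240,110:400],None,fx=2.7,fy=2.7))
for q in ["scorched_round_cake","scorched_square_cake"]:
    for r in bot.regions_of("top",q):
        ys,xs=np.nonzero(r["region"]); print(q,r["confidence"],xs.mean(),ys.mean(),p2w(t,(xs.mean(),ys.mean()),.0365))
E
```

```text
0.08550794354633057 [ 0.48044643 -0.03326342  0.18669567] 27.25
(491, 289) {'r': array([ 8.6294e+02, -2.5400e+00,  3.3050e+01,  4.1000e-01]), 's': array([ 8.6537e+02, -2.1300e+00,  5.2100e+00,  4.5000e-01])}
(256, 82) {'r': array([429.72,  43.52,  80.43,   0.86]), 's': array([429.59,  43.89,  31.06,   0.96])}
(370, 75) {'r': array([525.45, 113.98,  81.27,   0.97]), 's': array([525.77, 114.77,   2.23,   0.87])}
tray c 429.8 43.7 rect c [429.7  43.7] size [74.5 74.7] ang 32.7 circ 429.6 43.9 96.7
tray c 525.5 111.3 rect c [525.4 111.6] size [82.3 81.3] ang 32.8 circ 525.5 111.3 82.8
scorched_round_cake 0.82 356.8045112781955 208.50375939849624 [[ 0.41586701 -0.3626805   0.0365    ]]
scorched_square_cake 0.84 357.13382899628255 176.9442379182156 [[ 0.51506091 -0.36572801  0.0365    ]]
scorched_square_cake 0.21 171.5531914893617 201.15248226950354 [[0.43580721 0.21431852 0.0365    ]]
```

View pics/w21.png

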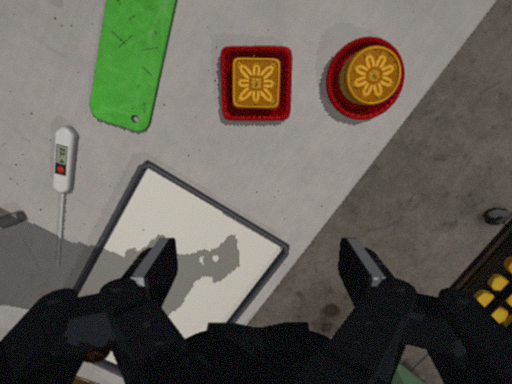

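View pics/t21.png

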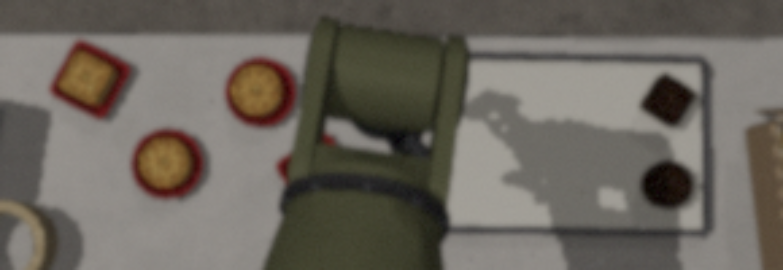

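```bash
python3 - <<'E'
from plant import bot
print(bot.sign_off())
E
```

```text
the job is handed in; nothing more can be done
None
```

All four golden cakes are in the red trays, one to a tray, round in round and square in square. I picked them up one at a time and lowered each until the wrist force showed light contact (5 to 12 N upward) before opening the fingers. I handed the job in at about 27 s.

- **Seating:** After each placing, pictures showed the cake pattern up, with its centre about 0 to 3 mm from the tray's centre. The tool height at contact matched the cake standing on the tray floor.
- **Trays and scorched cakes:** The trays measured about 2 mm or less from their starting places. The two scorched cakes measured within about 1 to 2 mm of theirs.
- **Disagreements:** The wrist and top cameras differed by about 2 mm on positions. The first round cake measured 2 to 3 mm off its tray's centre, still inside the 8 mm limit. A low-confidence "scorched square" detection (0.21) over one of the round trays was false.
- **Failed checks:** None. The hand-in itself reports no verdict.

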